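# Hang the meat mallet home in its slotted ring stand

### The arm

A 6-joint arm with a two-finger parallel gripper is mounted at the origin on a cart in front of the work surface, level with it; the furniture and walls round the work are solid. World frame = base frame: x ahead of the robot, y to its left, z up, the work surface at z = 0. Lengths are in m, angles in rad, forces in N, time in s.
With the tool pointing down it reaches from about 0.325 to 0.875 m from the base axis. Payload 4.4 kg.
Tool frame: the origin (TCP) lies at the very end of the fingers, on their centre line; the grasp point (between the pads) lies ctrl.tcp_to_grasp behind it (ctrl.tcp_to_grasp is the distance from the TCP to the grasp point, in m); z points along the fingers, y is the line along which they close (so a half turn about z gives the same grasp; the last joint's range is limited). The gripper opens to 85 mm and grips with 20 to 120 N. Pads are 22 mm wide; open, the fingers measure 114 mm over their backs; the gripper's body (76 mm by 85 mm) begins 54 mm behind the grasp point. The pads swing forward as they close: fully open they stand 13 mm farther back than shut.
Start: joints at [1.175, 0.207, 1.542, -0, 1.393, -0.15], TCP at [0.139, 0.558, 0.231] pointing down, gripper open.
Joint ranges: [-2.73, 2.73], [-0.86, 2.22], [0.23, 2.46], [-1.11, 4.25], [0.08, 2.63], [-2.82, 2.82]. Speed limits (rad/s): [2.79, 2.79, 3.14, 3.14, 3.14, 3.14].

### API

Orientations are given as [roll, pitch, yaw] about the fixed x, y, z axes, in that order (R = Rz(yaw) Ry(pitch) Rx(roll)).
In Python, from workcell import ctrl gives the robot as it stands.
- The arm moves only by the shell command python3 -m handwheel 'ROWS' [FORCE]. ROWS is text: rows parted by semicolons, each of 7 numbers parted by spaces: the shift along the tool's x, y, z in units of 40 cm (1.0 is 40 cm), then the turn, a rotation vector about the tool's x, y, z in units of 1.5 rad (1.0 is 1.5 rad), then the gripper command: -1 is shut, 1 is fully open, values between are in proportion. A call has exactly 5 rows; each row is the pose to reach, as a shift and turn from the pose commanded when the call began, along the tool's axes at that moment; what a row does not reach only later rows make up. A row lasts 1/10 s, in which the tool goes at most 50 mm and 8.59 degrees, less where a joint would pass 70% of its speed; a pose out of reach is approached as far as the arm can. A call with a number of a shift or a turn outside -1 to 1 is refused whole. A call with a gripper value outside its range is refused whole. The fingers move at their own pace and stop on an object; FORCE is the grip in N (left out, the last holds). Time passes only in rows, so rows that repeat a pose let the fingers close, or fill a call up. It gives the time, the measured TCP pose, the force, the opening and the grip force at its end, in the units of the state.
- ctrl.sense(): the state, without advancing time (a new reading comes with each control period).
- ctrl.camera(name): name is "scene" or "top" or "wrist"; returns a dict with "pixels" (420x560x3 uint8, red, green, blue), "depth" (420x560 float32, m along the optical axis (not along the pixel's ray), 0 where there is no reading), "fov_y" (degrees; the focal length in pixels is half the picture's height over the tangent of half this angle, whatever the lens; pixels are square), "cx", "cy" (the principal point, pixels), "origin" and "rotation" of the camera in the world. Camera axes: x right, y up, looking along -z (the intrinsics and any distortion apply to the point x, -y, -z); pixel columns grow to the right and rows downward; lengths in m; the calibration is good to about 2 mm. A picture is of the moment at which its call begins.
- ctrl.finish_job(): hands the job in; it is judged then, once.
The state is a dict: "time_s": time; "qpos": joint angles; "qd": joint speeds; "joint_torque": joint torques, N m; "ee_pos": TCP position; "ee_rot": TCP orientation; "contact_force": force on the tool from outside, world axes, zero at the start; "ft_torque": the same for the moment, N m; "opening": opening from 0.0 (shut) to 1.0 (fully open); "gripper_force": force on a finger pad.
Only numpy, scipy, OpenCV 4.12 (cv2) and the standard library are available. Lean on these libraries where they do the work, as an engineer would, in place of code of your own. Each camera call takes 0.05 s, during which the arm holds its last target. There are 200 camera calls.

### The job

Put the meat mallet that hangs in the blue beaker away in its ring stand: lower it handle-first through the ring, then, pressing only gently, turn it until the rib under its head drops into the slot of the white liner and the head sits fully home on the ring, and let go. Never force it against the stand, and leave the beaker standing and the other things where they are.

Things in the scene. Friction and masses are not known exactly. Their poses are not given: they have to be found in the camera images.
- mallet: Meat mallet, 0.2 to 0.35 kg, upright, handle down, its head lying across the beaker's rim. Origin: centre of the head's flat underside, on the handle's axis; z up, x along the head. Aluminium head 88 (x) x 44 (y, grip across this) x 48 mm high, z = 0 to 48; a grip about 30 mm above the origin keeps fingertips above the ring. Round handle 18 mm thick down to z = -88 mm.
- mallet_rib (a point): Centre of the lower edge of the steel rib under the head, 8 mm below the mallet's origin. The rib runs along the mallet's x: 40 mm long, 7 mm wide, 8 mm deep; half a turn makes no difference.
- mallet_tip (a point): Lower end of the handle, on its axis, 88 mm below the mallet's origin; its end is a half sphere (radius 9 mm). Lift it straight up about 0.11 m to clear the beaker.
- beaker: Blue plastic beaker, loose, 72 mm wide at the rim, 98 mm high, holding the mallet at the start. Origin: centre of its underside.
- stand: Ring stand, fixed: wooden foot 150 x 100 x 12 mm, post 85 mm along the stand's +x (behind), arm with a 65 mm ring, nothing higher than the ring's top. Origin: on the worktop below the ring's centre, z up. In the ring a white liner, 55 mm outside, 24 mm bore, with a straight slot 12 mm wide and 12 mm deep (blue floor) across its top. The liner turns only stiffly (0.25 N m) and stays where left.
- stand_ring (a point): Ring centre, level with the liner's top, 130 mm above the worktop; axes as the stand's. The liner's slot lies up to 0.6 rad either side of the x axis; its angle is NOT measured: feel or see it. With the rib on the liner's top the mallet's origin is 8 mm above here; when rib and slot agree within about 0.1 rad it can go down, and fully home its origin is here.
- tomato_tin: Food tin with a picture of tomatoes, 75 mm wide, 110 mm high, loose bystander. Origin: centre of its underside.
- spice_jar: Spice jar with a black cap, 41 mm wide, 105 mm high, loose bystander. Origin: centre of its underside.
Mind the look-alikes: they are no part of the job. Of the things shaped like the mallet, the aluminium one is meant.

How it is judged:
On the way, in this order (a step that is already met when the one before it is completed fails the run):
1. the mallet is lifted clear of the beaker (height (world z) of mallet_tip above 0.105 m and contact force between mallet and beaker below 0.1 N), for 0.1 s.
2. the handle is well down through the ring, mallet upright (z of mallet_tip in the frame of stand_ring below -0.05 m and horizontal distance between mallet_tip and stand_ring below 0.008 m and angle between mallet's own z axis and vertical below 0.15 rad), for 0.1 s.
At the end, for the whole second after the job is handed in: The mallet hangs released and at rest in the ring stand, upright within 0.06 rad and within 5 mm of the ring's centre, rib in the slot and head home (underside less than 2.5 mm above the liner's top); the beaker stands upright on the worktop (z of mallet in the frame of stand_ring between -0.003 and 0.0025 m and horizontal distance between mallet and stand_ring below 0.005 m and angle between mallet's own z axis and vertical below 0.06 rad and linear speed of mallet below 0.02 m/s and angle between beaker's own z axis and vertical below 0.1 rad and height (world z) of beaker below 0.01 m); the robot touches nothing.
It fails at once if the mallet is forced against the ring stand (more than 25 N) (contact force between mallet and stand above 25 N).
It fails at once if the beaker is knocked over (angle between beaker's own z axis and vertical above 0.5 rad).
It fails at once if the tomato tin or the spice jar is shifted by more than 30 mm (distance of any of tomato_tin, spice_jar from where it was at the start of the episode above 0.03 m).
It also fails if it takes over 54 s, if anything falls off the work surface, if the arm or the gripper's body presses on something with over 40 N, if the wrist force passes 120 N, or if a joint passes its speed limit or range.

## Working session

There is one attempt and no reset: what is moved stays moved. The work goes in short steps, Python scripts to look and compute and a shell command to move; the robot and the scene stay as the last step left them, time stands still between calls to the robot, and variables do not carry over. Pictures are saved under pics/ and viewed, at most 10 in all, crops included, and the job is handed in when it is done.

```bash
mkdir -p pics; ls; cat > h.py <<'E'
import numpy as np,cv2,pickle
from workcell import ctrl
def snap(n,f):
    c=ctrl.camera(n); pickle.dump(c,open(f'pics/{f}.pkl','wb')); cv2.imwrite(f'pics/{f}.png',c['pixels'][:,:,::-1]); return c
def load(f): return pickle.load(open(f'pics/{f}.pkl','rb'))
def cloud(c):
    h,w=c['depth'].shape; f=h/2/np.tan(np.radians(c['fov_y'])/2)
    v,u=np.mgrid[:h,:w]; d=c['depth']
    p=np.stack([(u-c['cx'])/f*d,-(v-c['cy'])/f*d,-d],-1)
    P=p@np.array(c['rotation']).T+c['origin']; P[d==0]=np.nan; return P
E
python3 - <<'E'
from h import *
a=snap('top','t0');b=snap('scene','s0')
print({k:v for k,v in a.items() if k not in('pixels','depth')}); print({k:v for k,v in b.items() if k not in('pixels','depth')})
cv2.imwrite('pics/both.png',cv2.resize(np.hstack([a['pixels'],b['pixels']])[:,:,::-1],(800,300)))
print(ctrl.sense(),ctrl.tcp_to_grasp)
E
```

```text
pics
{'fov_y': 55.19278003566353, 'cx': 274.1208609087802, 'cy': 209.26184302486274, 'origin': array([ 0.4998204 , -0.0169477 ,  1.12700959]), 'rotation': array([ 0.08683826, -0.0023738 , -1.5422167 ])}
{'fov_y': 55.35304765295743, 'cx': 271.3982202889985, 'cy': 216.51142895186848, 'origin': array([ 0.31905757, -0.54312048,  0.68772839]), 'rotation': array([ 0.79992398,  0.01230561, -0.49422076])}
{'time_s': 0.1, 'qpos': array([ 1.17552356e+00,  2.07349157e-01,  1.54279504e+00,  2.10644438e-06,
        1.39350502e+00, -1.50533190e-01]), 'qd': array([-0.00070192, -0.00235118, -0.00305753, -0.00099436,  0.00110994,
        0.00136728]), 'joint_torque': array([-1.40505133e-03, -3.84096801e+01, -2.92545998e+01, -3.47564046e-04,
        5.01975068e-03,  1.48233460e-05]), 'ee_pos': array([0.13909074, 0.55722838, 0.23024133]), 'ee_rot': array([-3.13955966e+00, -3.10461674e-04,  2.89685239e+00]), 'contact_force': array([ 0.0057264 , -0.88168241, -0.52453573]), 'ft_torque': array([-0.0263838 ,  0.0122355 ,  0.02125949]), 'gripper_force': 0.0, 'opening': 0.9954275979032489} 0.0187
```

View pics/t0.png

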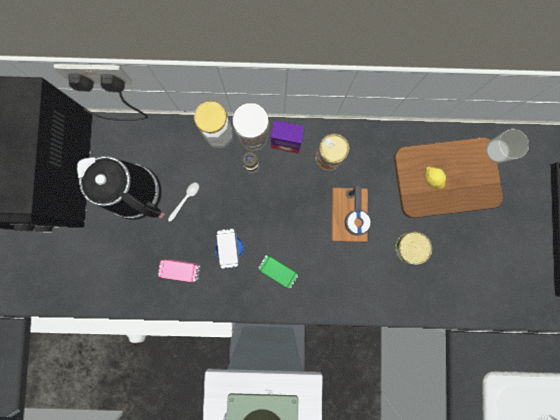

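View pics/s0.png

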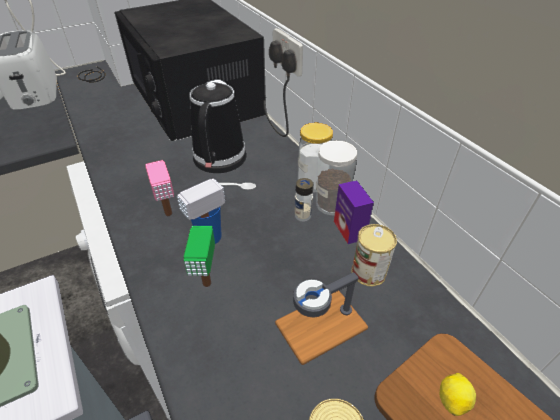

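The top view shows three mallet shapes: pink at (179,271), light grey at (228,248) over a blue beaker, and green at (278,271). The grey, metallic one in the blue beaker fits the description. The ring stand is at (358,223), with its post behind at (357,190). I'll confirm with one crop and measure.

```bash
cat >> h.py <<'E'
from scipy.spatial.transform import Rotation as R
_l=load
def load(f):
    c=_l(f); c['rotation']=R.from_euler('xyz',c['rotation']).as_matrix(); return c
E
python3 - <<'E'
from h import *
t=load('t0');s=load('s0')
img=np.hstack([cv2.resize(t['pixels'][190:290,155:380],None,fx=3.5,fy=3.5,interpolation=3)])
i2=cv2.resize(s['pixels'][150:290,130:270],(245,245),interpolation=3); 
i3=cv2.resize(s['pixels'][260:350,270:375],(286,245),interpolation=3)
i4=np.zeros((245,img.shape[1],3),np.uint8); i4[:,:245]=i2; i4[:,250:536]=i3
cv2.imwrite('pics/c1.png',np.vstack([img,i4])[:,:,::-1])
Pt,Ps=cloud(t),cloud(s)
def rect(P,lo,hi,x,y,n):
    m=(P[...,2]>lo)&(P[...,2]<hi)&(abs(P[...,0]-x)<.07)&(abs(P[...,1]-y)<.07)
    q=P[m]; r=cv2.minAreaRect(q[:,:2].astype(np.float32)*1000); print(n,m.sum(),'med',np.median(q,0).round(4),r)
for n,uv in dict(grey=(228,248),pink=(179,271),green=(278,271),ring=(358,223),tin=(334,150),jar=(250,160),worktop=(320,290),bowl=(414,248)).items():
    print(n,Pt[uv[1],uv[0]].round(3))
g=Pt[248,228]; rect(Pt,g[2]-.01,g[2]+.01,g[0],g[1],'grey top'); rect(Ps,g[2]-.01,g[2]+.01,g[0],g[1],'grey scene')
for u,v in((348,223),(368,223),(358,213),(358,233)): print(Pt[v,u].round(3))
r=Pt[223,358]; rect(Pt,.12,.145,r[0],r[1],'ring'); rect(Pt,.006,.02,r[0]+.02,r[1],'foot')
rect(Ps,.12,.145,r[0],r[1],'ringS'); rect(Ps,.006,.02,r[0]+.02,r[1],'footS')
E
```

```text
grey [0.488 0.092 0.15 ]
pink [0.428 0.211 0.137]
green [ 0.435 -0.031  0.136]
ring [ 0.565 -0.251  0.012]
tin [ 0.747 -0.167  0.107]
jar [0.714 0.049 0.107]
worktop [ 0.377 -0.15  -0.002]
bowl [ 0.501 -0.398  0.037]
grey top 669 med [0.4871 0.0939 0.147 ] ((486.56939697265625, 94.50963592529297), (92.34823608398438, 44.52151870727539), 8.279349327087402)
grey scene 620 med [0.4824 0.0913 0.1442] ((483.92529296875, 93.94597625732422), (90.75442504882812, 45.59335708618164), 8.175627708435059)
[ 0.558 -0.201  0.131]
[ 0.559 -0.251  0.131]
[ 0.584 -0.229  0.117]
[ 0.534 -0.229  0.117]
ring 528 med [ 0.5678 -0.2268  0.127 ] ((579.448486328125, -220.77572631835938), (103.09651947021484, 64.11953735351562), 21.104084014892578)
foot 1132 med [ 0.5891 -0.2122  0.0133] ((585.0736083984375, -248.11065673828125), (139.38246154785156, 135.2197723388672), 1.043196439743042)
ringS 917 med [ 0.5611 -0.2313  0.1267] ((578.2066650390625, -234.8767547607422), (62.30359649658203, 104.74177551269531), 71.27153778076172)
footS 2941 med [ 0.5743 -0.2391  0.0106] ((585.3163452148438, -229.9272918701172), (139.9075927734375, 97.83638763427734), 0.011151393875479698)
```

View pics/c1.png

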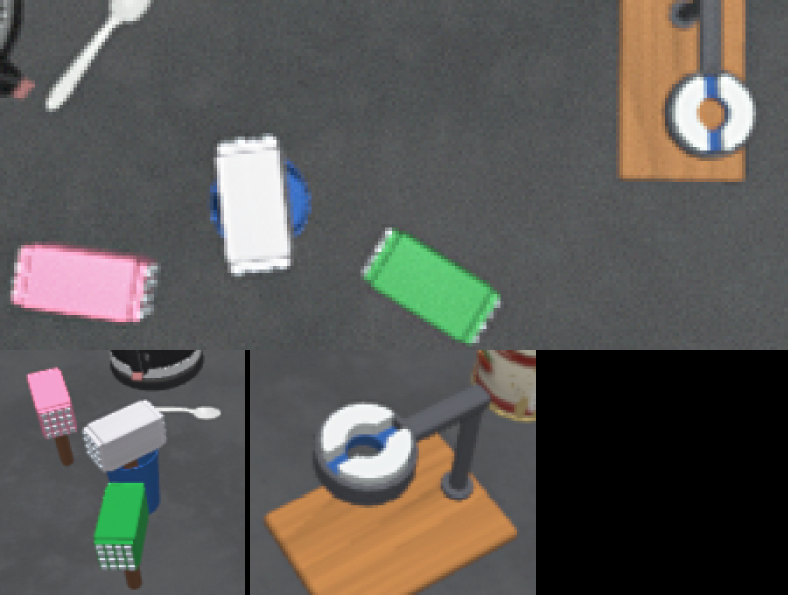

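The crop confirms it: grey aluminium head over the blue beaker, with the pink and green ones as look-alikes. The blue slot runs nearly along x through the ring. Next I'll fit the ring centre and slot angle.

```bash
python3 - <<'E'
from h import *
for n,z,w in(('t0',.13,None),('s0',.13,None)):
    c=load(n); h=420; f=210/np.tan(np.radians(c['fov_y'])/2)
    P=cloud(c); px=c['pixels'].astype(int); near=(np.hypot(P[...,0]-.56,P[...,1]+.226)<.045)
    near=cv2.dilate(near.astype(np.uint8),np.ones((3,3)))>0
    def onplane(m,z):
        v,u=np.nonzero(m); r=np.stack([(u-c['cx'])/f,-(v-c['cy'])/f,-np.ones(len(u))],1)@c['rotation'].T
        o=np.array(c['origin']); return (o+r*((z-o[2])/r[:,2])[:,None])[:,:2]
    white=near&(px.min(2)>150)&(abs(P[...,2]-.13)<.008)
    blue=near&(px[...,2]-px[...,0]>60)
    W=onplane(white,.13); (x,y),r=cv2.minEnclosingCircle((W*1000).astype(np.float32)); 
    print(n,white.sum(),'circ',x,y,r, 'z',np.median(P[white],0))
    B=onplane(blue,.118); vx=cv2.fitLine((B*1000).astype(np.float32),cv2.DIST_HUBER,0,.01,.01).ravel(); print('blue',blue.sum(),vx,np.arctan(vx[1]/vx[0]))
    # head top face
    g=(np.hypot(P[...,0]-.486,P[...,1]-.094)<.06)&(P[...,2]>.135)&(px.min(2)>150)
    G=P[g]; top=G[abs(G[:,2]-np.percentile(G[:,2],70))<.004]; print('top z',np.median(top[:,2]),cv2.minAreaRect((top[:,:2]*1000).astype(np.float32)))
    for l,(X,Y) in dict(tin=(.747,-.167),jar=(.714,.049)).items(): pass
E
```

```text
t0 272 circ 561.2188720703125 -227.278564453125 28.685211181640625 z [ 0.56136465 -0.22775781  0.1312319 ]
blue 41 [ 9.9707890e-01  7.6378308e-02  5.6282990e+02 -2.2955797e+02] 0.07645277
top z 0.1471996337417258 ((486.4421691894531, 94.6754150390625), (90.99527740478516, 43.16704559326172), 8.990134239196777)
s0 475 circ 557.929931640625 -228.26402282714844 27.850521087646484 z [ 0.55828504 -0.23415811  0.1285972 ]
blue 88 [ 9.9583364e-01  9.1188774e-02  5.5838129e+02 -2.2363477e+02] 0.09131563
top z 0.14438107388062565 ((484.4832458496094, 94.70821380615234), (89.86951446533203, 45.249732971191406), 9.139662742614746)
```

```bash
cat >> h.py <<'E'
def rows(pos,ya):
    "tool pointing down, closing line at world angle ya"
    s=ctrl.sense(); R0=R.from_euler('xyz',s['ee_rot']); T=R.from_euler('xyz',[np.pi,0,ya+np.pi/2])
    d=R0.inv().apply(np.array(pos)-s['ee_pos']); w=(R0.inv()*T).as_rotvec()
    print('t',round(s['time_s'],2),'pos',s['ee_pos'].round(4),'rot',s['ee_rot'].round(4),'F',s['contact_force'].round(2),'T',s['ft_torque'].round(2),'op',round(s['opening'],3),'gf',round(s['gripper_force'],1))
    print('shift',(d/.4).round(4),'turn',(w/1.5).round(4))
E
python3 -c "
from h import *
rows([.4855,.0945,.2],1.571+.153)"
```

```text
t 0.1 pos [0.1391 0.5572 0.2302] rot [-3.1396e+00 -3.0000e-04  2.8969e+00] F [ 0.01 -0.88 -0.52] T [-0.03  0.01  0.02] op 0.995 gf 0.0
shift [-1.1205 -0.9124  0.0771] turn [-0.0013 -0.0005 -0.2653]
```

```bash
python3 -m handwheel '-.6 -.5 0 0 0 -.26 1;-.6 -.5 0 0 0 -.26 1;-.6 -.5 0 0 0 -.26 1;-.6 -.5 0 0 0 -.26 1;-.6 -.5 0 0 0 -.26 1' 40; python3 -c "
from h import *
rows([.4855,.0945,.2],1.571+.153)"
```

```text
time_s: 0.6
ee_pos: [0.2842, 0.3587, 0.2309]
ee_rot: [-3.141, -0.0, -2.996]
contact_force: [1.0, 0.7, 0.6]
opening: 0.997
gripper_force: 0.0
t 0.6 pos [0.2842 0.3587 0.2309] rot [-3.1412e+00 -3.0000e-04 -2.9955e+00] F [1.01 0.73 0.62] T [ 0.01  0.02 -0.03] op 0.997 gf 0.0
shift [-0.4018 -0.7267  0.0774] turn [-0.0002 -0.0002 -0.0047]
```

```bash
python3 -m handwheel '-.402 -.727 .0 0 0 -.005 1;-.402 -.727 .0 0 0 -.005 1;-.402 -.727 .0 0 0 -.005 1;-.402 -.727 .0 0 0 -.005 1;-.402 -.727 .0 0 0 -.005 1'; python3 -c "
from h import *
rows([.4855,.0945,.2],1.571+.153)"
```

```text
time_s: 1.1
ee_pos: [0.4357, 0.1597, 0.2311]
ee_rot: [3.141, -0.0, -2.989]
contact_force: [0.7, 0.2, 0.1]
opening: 1.0
gripper_force: 0.0
t 1.1 pos [0.4357 0.1597 0.2311] rot [ 3.1414e+00 -1.0000e-04 -2.9891e+00] F [0.69 0.24 0.14] T [ 0.08 -0.05 -0.04] op 1.0 gf 0.0
shift [-0.0984 -0.1799  0.0777] turn [ 0.0002 -0.0001 -0.0005]
```

```bash
python3 -m handwheel '-.06 -.11 .04 0 0 0 1;-.098 -.18 .077 0 0 0 1;-.098 -.18 .077 0 0 0 1;-.098 -.18 .077 0 0 0 1;-.098 -.18 .077 0 0 0 1'; python3 - <<'E'
from h import *
rows([.4855,.0945,.11],1.571+.153)
c=snap('wrist','w1'); c=load('w1'); P=cloud(c); px=c['pixels'].astype(int)
m=(abs(P[...,2]-.146)<.006)&(px.min(2)>120)&(np.hypot(P[...,0]-.486,P[...,1]-.094)<.06)
if m.sum()>20: print(m.sum(),np.median(P[m],0),cv2.minAreaRect((P[m][:,:2]*1000).astype(np.float32)))
E
```

```text
time_s: 1.6
ee_pos: [0.4843, 0.0971, 0.2006]
ee_rot: [3.141, -0.0, -2.988]
contact_force: [0.2, 0.8, 0.3]
opening: 0.999
gripper_force: 0.0
t 1.6 pos [0.4843 0.0971 0.2006] rot [ 3.1411e+00 -3.0000e-04 -2.9881e+00] F [0.18 0.81 0.29] T [-0.02  0.02  0.  ] op 0.999 gf 0.0
shift [-0.002  -0.0069  0.2264] turn [ 0.0003 -0.0002  0.0002]
7014 [0.47794409 0.09457124 0.1453755 ] ((483.6274719238281, 95.27653503417969), (92.77996826171875, 44.13570022583008), 8.63404369354248)
```

View pics/w1.png

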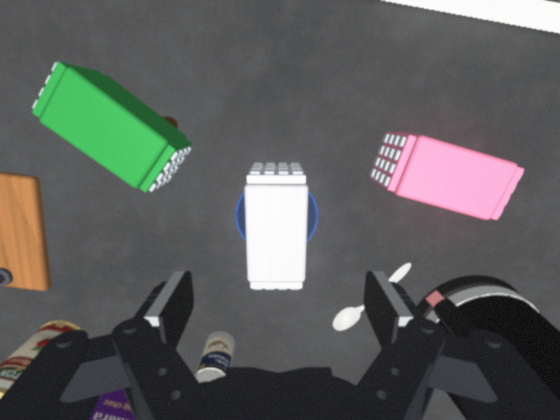

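The wrist view shows the grey head at (277,230) centred and square between the fingers, over the blue rim. Descending.

```bash
python3 -m handwheel '.002 0 .08 0 0 0 1;.002 0 .16 0 0 0 1;.002 0 .226 0 0 0 1;.002 0 .226 0 0 0 1;.002 0 .226 0 0 0 1'; python3 -m handwheel '0 0 0 0 0 0 -1;0 0 0 0 0 0 -1;0 0 0 0 0 0 -1;0 0 0 0 0 0 -1;0 0 0 0 0 0 -1' 40;  python3 -m handwheel '0 0 0 0 0 0 -1;0 0 0 0 0 0 -1;0 0 0 0 0 0 -1;0 0 0 0 0 0 -1;0 0 0 0 0 0 -1' 40
```

```text
time_s: 2.15
ee_pos: [0.4839, 0.0971, 0.1108]
ee_rot: [3.142, 0.0, -2.987]
contact_force: [0.7, -1.0, 0.1]
opening: 1.002
gripper_force: 0.0
time_s: 2.65
ee_pos: [0.4853, 0.0959, 0.1116]
ee_rot: [-3.141, 0.003, -2.989]
contact_force: [-0.2, -1.6, 6.4]
opening: 0.505
gripper_force: 42.8
time_s: 3.15
ee_pos: [0.4854, 0.0958, 0.1116]
ee_rot: [-3.141, 0.003, -2.989]
contact_force: [-1.0, -1.6, 5.7]
opening: 0.508
gripper_force: 42.9
```

```bash
python3 -m handwheel '0 0 -.05 0 0 0 -1;0 0 -.1 0 0 0 -1;0 0 -.17 0 0 0 -1;0 0 -.24 0 0 0 -1;0 0 -.31 0 0 0 -1' 50; python3 -m handwheel '0 0 -.1 0 0 0 -1;0 0 -.1 0 0 0 -1;0 0 -.1 0 0 0 -1;0 0 -.1 0 0 0 -1;0 0 -.1 0 0 0 -1'; python3 - <<'E'
from h import *
rows([.5595,-.2277,.28],1.571+.08)
a=snap('top','t1');b=snap('scene','s1')
cv2.imwrite('pics/lift.png',cv2.resize(np.hstack([a['pixels'],b['pixels']])[:,:,::-1],(800,300)))
E
```

```text
time_s: 3.65
ee_pos: [0.4829, 0.0963, 0.234]
ee_rot: [3.141, -0.003, -2.989]
contact_force: [0.6, -0.5, -2.8]
opening: 0.512
gripper_force: 51.9
time_s: 4.15
ee_pos: [0.4825, 0.0962, 0.2715]
ee_rot: [3.141, -0.005, -2.989]
contact_force: [-0.4, -0.6, -3.3]
opening: 0.511
gripper_force: 52.2
t 4.15 pos [0.4825 0.0962 0.2715] rot [ 3.1408 -0.0049 -2.989 ] F [-0.4  -0.6  -3.32] T [0.03 0.   0.  ] op 0.511 gf 52.2
shift [-0.0671 -0.8296 -0.0221] turn [ 0.0004 -0.0033  0.0483]
```

View pics/lift.png

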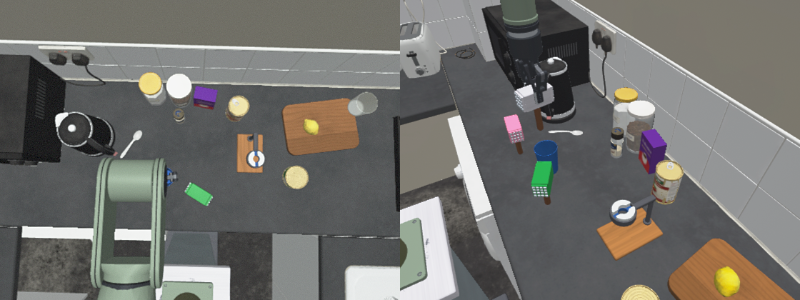

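Mallet is held clear and the beaker stands at (545,155). Moving over the ring.

```bash
python3 -m handwheel '-.01 -.1 0 0 0 .01 -1;-.02 -.2 0 0 0 .02 -1;-.03 -.3 0 0 0 .03 -1;-.04 -.4 0 0 0 .04 -1;-.04 -.5 0 0 0 .048 -1'; python3 -m handwheel '-.01 -.1 0 0 0 0 -1;-.02 -.2 0 0 0 0 -1;-.022 -.28 0 0 0 0 -1;-.027 -.33 0 0 0 0 -1;-.027 -.33 0 0 0 0 -1';python3 -m handwheel '0 0 0 0 0 0 -1;0 0 0 0 0 0 -1;0 0 0 0 0 0 -1;0 0 0 0 0 0 -1;0 0 0 0 0 0 -1' >/dev/null; python3 - <<'E'
from h import *
rows([.5595,-.2277,.28],1.571+.08)
b=snap('scene','s2');b=load('s2');P=cloud(b)
cv2.imwrite('pics/s2c.png',cv2.resize(b['pixels'][160:370,250:410,::-1],None,fx=2.8,fy=2.8,interpolation=3))
px=b['pixels'].astype(int)
m=(np.hypot(P[...,0]-.5595,P[...,1]+.2277)<.03)&(P[...,2]>.165)&(P[...,2]<.245)
q=P[m]; print(len(q))
for z in np.arange(.17,.245,.01):
    k=abs(q[:,2]-z)<.005
    if k.sum(): print(z.round(3),k.sum(),q[k].mean(0).round(4))
E
```

```text
time_s: 4.75
ee_pos: [0.5304, -0.1004, 0.2732]
ee_rot: [3.141, -0.001, -3.061]
contact_force: [1.1, -0.1, -4.1]
opening: 0.505
gripper_force: 52.5
time_s: 5.25
ee_pos: [0.5515, -0.2321, 0.273]
ee_rot: [3.141, -0.001, -3.064]
contact_force: [-0.2, -0.5, -3.4]
opening: 0.509
gripper_force: 52.4
t 5.75 pos [ 0.5517 -0.229   0.2743] rot [-3.1415e+00  2.0000e-04 -3.0598e+00] F [-1.45 -0.5  -3.34] T [ 0.04 -0.01  0.01] op 0.507 gf 52.4
shift [-0.0196  0.0016 -0.0142] turn [-0.0001  0.0002  0.0011]
281
0.18 28 [ 0.547  -0.2359  0.1813]
0.19 47 [ 0.5476 -0.2357  0.19  ]
0.2 48 [ 0.5465 -0.2349  0.2002]
0.21 51 [ 0.5471 -0.2348  0.2099]
0.22 51 [ 0.5472 -0.2352  0.2201]
0.23 41 [ 0.5483 -0.2365  0.23  ]
0.24 15 [ 0.5508 -0.2377  0.2377]
```

View pics/s2c.png

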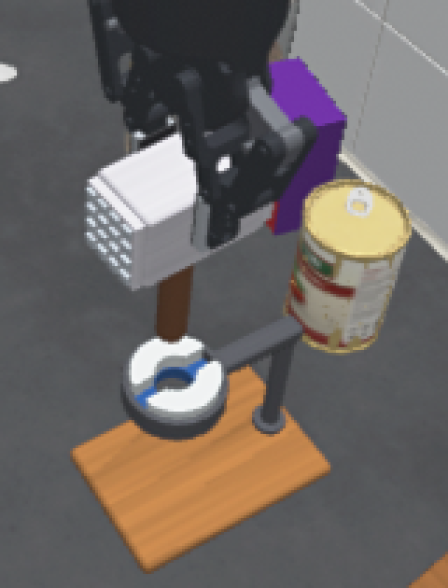

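Handle is upright above the ring, about 7 mm short in x. Correcting and lowering in checked steps.

```bash
python3 -m handwheel '-.0177 .002 0 0 0 0 -1;-.0177 .002 0.04 0 0 0 -1;-.0177 .002 .08 0 0 0 -1;-.0177 .002 .08 0 0 0 -1;-.0177 .002 .08 0 0 0 -1'; python3 -m handwheel '0 0 .01 0 0 0 -1;0 0 .02 0 0 0 -1;0 0 .03 0 0 0 -1;0 0 .04 0 0 0 -1;0 0 .05 0 0 0 -1'; python3 -m handwheel '0 0 .01 0 0 0 -1;0 0 .02 0 0 0 -1;0 0 .02 0 0 0 -1;0 0 .02 0 0 0 -1;0 0 .02 0 0 0 -1'
```

```text
time_s: 6.3
ee_pos: [0.5588, -0.2282, 0.2419]
ee_rot: [3.141, -0.001, -3.061]
contact_force: [0.0, -0.3, -2.5]
opening: 0.505
gripper_force: 52.4
time_s: 6.8
ee_pos: [0.5586, -0.2283, 0.2218]
ee_rot: [3.142, -0.0, -3.061]
contact_force: [0.6, 0.0, -2.1]
opening: 0.509
gripper_force: 52.4
time_s: 7.3
ee_pos: [0.5588, -0.2285, 0.2144]
ee_rot: [-3.141, 0.0, -3.061]
contact_force: [0.4, 0.2, -2.7]
opening: 0.506
gripper_force: 52.4
```

```bash
python3 -m handwheel '0 0 .015 0 0 0 -1;0 0 .03 0 0 0 -1;0 0 .045 0 0 0 -1;0 0 .06 0 0 0 -1;0 0 .075 0 0 0 -1'; python3 -m handwheel '0 0 .015 0 0 0 -1;0 0 .03 0 0 0 -1;0 0 .045 0 0 0 -1;0 0 .06 0 0 0 -1;0 0 .065 0 0 0 -1'; python3 - <<'E'
from h import *
rows([.5588,-.2282,.141],1.571+.08)
b=snap('scene','s3')
cv2.imwrite('pics/s3c.png',cv2.resize(b['pixels'][200:340,240:400,::-1],None,fx=4,fy=4,interpolation=3))
E
```

```text
time_s: 7.8
ee_pos: [0.5584, -0.2282, 0.1832]
ee_rot: [3.141, -0.001, -3.061]
contact_force: [0.8, -0.6, -1.7]
opening: 0.51
gripper_force: 52.5
time_s: 8.3
ee_pos: [0.5582, -0.2281, 0.1571]
ee_rot: [3.141, -0.001, -3.061]
contact_force: [-0.2, -0.9, -2.8]
opening: 0.508
gripper_force: 52.5
t 8.3 pos [ 0.5582 -0.2281  0.1571] rot [ 3.1407e+00 -1.3000e-03 -3.0609e+00] F [-0.24 -0.9  -2.82] T [ 0.02  0.03 -0.01] op 0.508 gf 52.5
shift [-0.0016 -0.0004  0.0402] turn [ 0.0006 -0.0009  0.0003]
```

View pics/s3c.png

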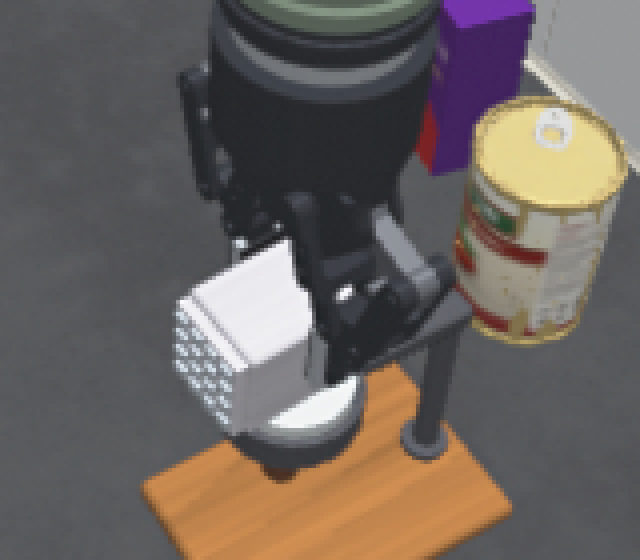

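The handle tip shows below the ring at (283,472) and the head sits just above the liner. Now feeling downward at the seen slot angle.

```bash
python3 -m handwheel '0 0 .003 0 0 0 -1;0 0 .006 0 0 0 -1;0 0 .009 0 0 0 -1;0 0 .012 0 0 0 -1;0 0 .015 0 0 0 -1'; python3 -m handwheel '0 0 .0025 0 0 0 -1;0 0 .005 0 0 0 -1;0 0 .0075 0 0 0 -1;0 0 .0075 0 0 0 -1;0 0 .0075 0 0 0 -1' 
```

```text
time_s: 8.85
ee_pos: [0.5587, -0.2284, 0.1522]
ee_rot: [-3.141, 0.0, -3.061]
contact_force: [1.0, 0.4, -2.9]
opening: 0.505
gripper_force: 52.5
time_s: 9.35
ee_pos: [0.5586, -0.2283, 0.1491]
ee_rot: [3.142, -0.0, -3.061]
contact_force: [-0.4, -0.6, -3.0]
opening: 0.506
gripper_force: 52.5
```

```bash
python3 -m handwheel '0 0 .0025 0 0 0 -1;0 0 .005 0 0 0 -1;0 0 .005 0 0 0 -1;0 0 .005 0 0 0 -1;0 0 .005 0 0 0 -1'
```

```text
time_s: 9.85
ee_pos: [0.5586, -0.2284, 0.1471]
ee_rot: [-3.142, 0.0, -3.061]
contact_force: [0.4, -0.1, -3.4]
opening: 0.503
gripper_force: 52.5
```

```bash
python3 -m handwheel '0 0 .002 0 0 0 -1;0 0 .004 0 0 0 -1;0 0 .004 0 0 0 -1;0 0 .004 0 0 0 -1;0 0 .004 0 0 0 -1'
```

```text
time_s: 10.35
ee_pos: [0.5587, -0.2284, 0.1455]
ee_rot: [-3.142, 0.0, -3.061]
contact_force: [0.2, -0.6, -3.8]
opening: 0.508
gripper_force: 52.5
```

```bash
python3 -m handwheel '0 0 .002 0 0 0 -1;0 0 .004 0 0 0 -1;0 0 .004 0 0 0 -1;0 0 .004 0 0 0 -1;0 0 .004 0 0 0 -1'
```

```text
time_s: 10.85
ee_pos: [0.5586, -0.2283, 0.1439]
ee_rot: [3.142, -0.0, -3.061]
contact_force: [0.2, -0.1, -2.7]
opening: 0.51
gripper_force: 52.6
```

```bash
python3 -m handwheel '0 0 .002 0 0 0 -1;0 0 .004 0 0 0 -1;0 0 .004 0 0 0 -1;0 0 .004 0 0 0 -1;0 0 .004 0 0 0 -1'
```

```text
time_s: 11.35
ee_pos: [0.5587, -0.2284, 0.1437]
ee_rot: [-3.141, 0.0, -3.061]
contact_force: [-2.6, 0.8, 4.7]
opening: 0.506
gripper_force: 53.5
```

Contact came 8 mm below where the rib would have touched the liner, which matches home (origin about 0.130). Checking the head height against the start measurement from the same camera.

```bash
python3 - <<'E'
from h import *
rows([.5588,-.2282,.141],1.651)
snap('scene','s4')
for n,x,y in(('s0',.485,.0945),('s3',.5587,-.2283),('s4',.5587,-.2283)):
    b=load(n); P=cloud(b); px=b['pixels'].astype(int)
    a=.15 if n=='s0' else .08
    d=P[...,:2]-[x,y]; lx=d@[np.cos(a),np.sin(a)]; ly=d@[-np.sin(a),np.cos(a)]
    m=(lx>-.038)&(lx<-.022)&(abs(ly)<.014)&(px.min(2)>140)&(P[...,2]>.135)
    print(n,m.sum(),np.median(P[m],0).round(4), P[m][:,2].std().round(4))
E
```

```text
t 11.35 pos [ 0.5587 -0.2284  0.1437] rot [-3.1414e+00  3.0000e-04 -3.0607e+00] F [-2.62  0.79  4.74] T [0.45 0.52 0.1 ] op 0.506 gf 53.5
shift [-0.0002  0.0004  0.0067] turn [-0.0002  0.0002  0.0005]
s0 74 [0.4545 0.0897 0.1446] 0.0012
s3 160 [ 0.5278 -0.2316  0.19  ] 0.0253
s4 156 [ 0.5279 -0.2309  0.1767] 0.001
```

Home: the top rose 32 mm, from 98 to 130 mm. Releasing and retreating upward.

```bash
python3 -m handwheel '0 0 0 0 0 0 .3;0 0 0 0 0 0 .6;0 0 0 0 0 0 .9;0 0 0 0 0 0 .9;0 0 0 0 0 0 .9'; python3 -m handwheel '0 0 -.04 0 0 0 .9;0 0 -.1 0 0 0 .9;0 0 -.2 0 0 0 .9;0 0 -.3 0 0 0 .9;0 0 -.4 0 0 0 .9'; python3 -m handwheel '.1 0 -.1 0 0 0 .9;.2 .2 -.1 0 0 0 .9;.3 .4 -.1 0 0 0 .9;.3 .4 -.1 0 0 0 .9;.3 .4 -.1 0 0 0 .9'; python3 - <<'E'
from h import *
rows([.5588,-.2282,.141],1.651)
a=snap('top','t5');b=snap('scene','s5')
for n in('t5','s5'):
    b=load(n); P=cloud(b); px=b['pixels'].astype(int)
    m=(np.hypot(P[...,0]-.5587,P[...,1]+.2283)<.055)&(P[...,2]>.165)&(P[...,2]<.19)
    q=P[m]; print(n,m.sum(),np.median(q,0).round(4),cv2.minAreaRect((q[:,:2]*1000).astype(np.float32)), np.linalg.lstsq(np.c_[q[:,:2]-q[:,:2].mean(0),np.ones(len(q))],q[:,2],rcond=None)[0])
cv2.imwrite('pics/end.png',cv2.resize(np.hstack([load('t5')['pixels'],load('s5')['pixels']])[:,:,::-1],(800,300)))
E
```

```text
time_s: 11.9
ee_pos: [0.5587, -0.2284, 0.1422]
ee_rot: [3.142, -0.0, -3.061]
contact_force: [0.4, 0.1, 0.6]
opening: 0.952
gripper_force: 0.0
time_s: 12.4
ee_pos: [0.5584, -0.2282, 0.3036]
ee_rot: [3.141, -0.0, -3.061]
contact_force: [1.4, -0.0, 0.4]
opening: 0.953
gripper_force: 0.0
time_s: 12.9
ee_pos: [0.4243, -0.0764, 0.3425]
ee_rot: [3.141, 0.001, -3.06]
contact_force: [0.6, 0.1, 0.2]
opening: 0.951
gripper_force: 0.0
t 12.9 pos [ 0.4243 -0.0764  0.3425] rot [ 3.1411e+00  6.0000e-04 -3.0601e+00] F [0.6  0.05 0.22] T [-0.01  0.04 -0.01] op 0.951 gf 0.0
shift [-0.3039 -0.4059  0.5038] turn [0.0003 0.0004 0.0009]
t5 735 [ 0.5587 -0.2277  0.1787] ((559.9357299804688, -229.12596130371094), (92.63801574707031, 44.725135803222656), 3.7376937866210938) [ 0.00461722 -0.05172769  0.1783511 ]
s5 1432 [ 0.5537 -0.2332  0.1761] ((557.7294311523438, -229.55026245117188), (93.94477844238281, 45.22171401977539), 3.637002944946289) [0.01313642 0.06782993 0.17528664]
```

View pics/end.png

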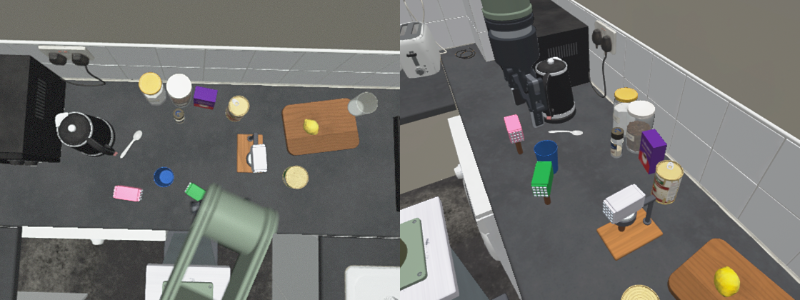

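```bash
python3 - <<'E'
from h import *
for n0,n1 in(('t0','t5'),('s0','s5')):
  for n,x,y,a in((n0,.485,.0945,.15),(n1,.5587,-.2285,.07)):
    b=load(n); P=cloud(b); d=P[...,:2]-[x,y]; lx=d@[np.cos(a),np.sin(a)]; ly=d@[-np.sin(a),np.cos(a)]
    m=(abs(lx)<.034)&(abs(ly)<.014)&(P[...,2]>.135)
    q=P[m]; print(n,m.sum(),np.linalg.lstsq(np.c_[lx[m],ly[m],np.ones(len(q))],q[:,2],rcond=None)[0].round(4))
E
```

```text
t0 323 [ 0.004  -0.024   0.1474]
t5 340 [-0.     -0.003   0.1795]
s0 281 [-0.0019 -0.0012  0.1447]
s5 603 [ 0.0048 -0.0053  0.1767]
```

Both cameras show a 32 mm rise, so the origin is at 0.130 m, and the head is level and centred on the ring. The arm is clear of everything, so I'm handing in.

```bash
python3 -c "
from h import *
print(ctrl.finish_job())"
```

```text
the job is handed in; nothing more can be done
None
```

The aluminium mallet hangs released in its ring stand, rib in the slot and head home to within what the cameras can measure (about 1–2 mm); the beaker is standing, the other things were left alone, and the job was handed in at about 13 s with no verdict returned.

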